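Draw a board's loose end strip home with a one-hand bar clamp, then release it

TASK

Working only the trigger and the release tab of the bar clamp, walk its jaw onto the loose end strip and draw the strip fully home against the board; finish with a steady squeeze that presses the strip with about 20 N for a moment, never more than 30 N. Then hold the release tab down until the jaw has sprung all the way back open, and let go of everything. Do not touch the strip or the jaw yourself, and leave the colander, plate, scoop and shaker where they are.

Things in the scene. Friction and masses are not known exactly. Their poses are not given: they have to be found in the camera images.
- clamp: the fixed plywood base, 200 x 345 mm, top 30 mm above the counter, with the black clamp head screwed on. Origin at counter height; z up; y runs along the steel bar to the moving jaw; yaw up to 0.4 rad. In this frame (mm): the bar (14 wide, 10 thick) runs along x = 0 at height 95 over the board; the head's cheeks (x -22 to 22, y -92 to 32) reach height 105; a wooden board, 24 thick, lies at y 48 to 130
- grip_top (a point): centre of the top of the fixed black pistol grip, 178 mm above the counter. The grip is upright, 26 mm wide (x of the clamp) and 17 mm thick (y); the trigger stands on its +y side, the release tab on its -y side
- bench_screw (a point): top of the screw, 110 mm above the counter, of the small steel bench clamp that grips the board's edge to the base; fixed, not to be worked
- trigger_face (a point): middle of the +y face of the trigger, where to push, 154 mm above the counter at rest. The trigger is a black upright bar, 20 mm wide, 10 mm thick; its part from 115 to 176 mm height is open from above, +y and both sides. It is squeezed towards the clamp's -y, to the grip: push it, or close a gripper over trigger and grip (66 mm over both at rest, 32 mm squeezed)
- trigger_travel (a joint): angle of the trigger (rad), 0 at rest, 0.30 at its stop; hinge 111 mm below trigger_face: 33 mm stroke there; springs back. Steady force along the push (rubbing adds up or down): 3 N in the first 0.1 rad (free play), 5-9 N walking the jaw, 10-13 N sliding the strip (clicks to 16); strip home: up 2 N per mm; then 15 N = about 20 N of jaw on strip, 18 N = 24 N, 23 N = 29 N. At the stop, force tells nothing
- jaw_travel (a joint): travel of moving jaw and bar (m) to the clamp's -y: 0 fully open, 0.060 at most; starts at 0 to 0.016. A full squeeze moves it 10 mm (0.49 mm per mm of trigger_face after the free play); whole notches, 8 mm apart, are kept when the trigger goes back; it must go fully back between squeezes and before release. The pad meets the strip at 0.0185 + strip_travel. A 3 N spring opens it on release
- jaw: the steel bar with the black moving jaw at its +y end, hanging 55 mm below the bar; only trigger and tab may move it. Origin on the bar's axis
- jaw_pad: the moving jaw's rubber pad, 30 x 12 x 26 mm, origin at its centre 44 mm above the counter; its -y face meets the strip; it yields 1 mm per 6 N
- strip: the loose wooden end strip, 160 x 30 x 24 mm, along the clamp's x beyond the board, on two dowels; origin at its centre, 42 mm above the counter; takes 8 N to slide and stays where pushed
- strip_travel (a joint): travel of the strip (m) to the board, along the clamp's -y: 0.014 is fully home; gap to the board = 0.014 - strip_travel. Starts at 0 to 0.007
- tab_top (a point): centre of the top of the release tab, a black plate 26 x 24 mm, 136 mm above the counter, pressed straight down; free above and around, except for the grip, whose back face is 45 mm from the tab's centre towards +y
- release_travel (a joint): how far the tab is pressed (m): 0 at rest, 0.008 fully down; 2.5 N at rest, 4.5 N at the bottom, then its stop. From 0.006 on the jaw is free and springs open in about 0.5 s (trigger at rest); let up early and it catches on a notch
- colander: bystander: steel colander, 196 mm across, 85 mm high, two wire handles; origin under its centre
- plate: bystander: enamel plate, 200 mm across, 22 mm high; origin under its centre
- scoop: bystander: pink plastic scoop, 158 mm long with handle, 32 mm high; origin under its square bowl, handle towards its -x
- shaker: bystander: glass salt shaker with steel cap, 42 mm across, 76 mm high; origin under its centre

How it is judged:
By the outcome, as a careful person would: the job done as asked, in the order asked, and still so for the second after the job is handed in, with the robot touching nothing.
It also fails if it takes over 72 s, if anything falls off the work surface, if the arm or the gripper's body presses on something with over 40 N, if the wrist force passes 120 N, or if a joint passes its speed limit or range.

ROBOT

A 6-joint arm with a two-finger parallel gripper is mounted at the origin on the work surface. World frame = base frame: x ahead of the robot, y to its left, z up, the work surface at z = 0. Lengths are in m, angles in rad, forces in N, time in s.
With the tool pointing down it reaches from about 0.35 to 0.775 m from the base axis. Payload 7.3 kg.
Tool frame: the origin (TCP) lies at the centre of the arm's flange, where the gripper is bolted on; the fingertips stand 178 mm ahead of it and the grasp point (between the pads) lies 159 mm ahead of it; x points along the fingers, y is the direction in which the jaws open and shut, and the axes are right-handed (so a half turn about x gives the same grasp; the last joint's range is limited). The gripper opens to 92 mm and grips with 3 to 60 N. Pads are 19 mm wide; open, the fingers measure 130 mm over their backs; the gripper's body (75 mm by 190 mm) begins 47 mm behind the grasp point.
Start: joints at [0.97, 0.342, 1.524, -0, 1.275, -0.146], TCP at [0.231, 0.472, 0.405] pointing down, gripper open.
Joint ranges: [-2.53, 2.53], [-0.77, 2.02], [0.04, 2.7], [-1, 4.14], [0.28, 2.66], [-3.11, 3.11]. Speed limits (rad/s): [2.57, 2.57, 3.14, 3.14, 3.14, 3.14].

INTERFACE

Orientations are given as [roll, pitch, yaw] about the fixed x, y, z axes, in that order (R = Rz(yaw) Ry(pitch) Rx(roll)).
In Python, from cell import readout, cams, workorder gives the robot as it stands.
- The arm moves only by the shell command python3 -m inch 'ROWS' [FORCE]. ROWS is text: rows parted by semicolons, each of 5 numbers parted by spaces: the shift along the world's x, y, z in mm, then the turn about the world's z in rad, then the opening, from 0 (shut) to 1 (fully open). A call has 1 to 8 rows; each row shifts and turns the commanded pose from where the row before left it; what a row does not reach is not made up. A row lasts 1/12 s, in which the tool goes at most 41.7 mm and 7.16 degrees, less where a joint would pass 70% of its speed; a pose out of reach is approached as far as the arm can. A call is refused whole if a number of a shift passes 41.7 or a number of a turn 0.125, either way. A call with a gripper value outside its range is refused whole. The fingers move at their own pace and stop on an object; FORCE is the grip in N (left out, the last holds). Time passes only in rows, so rows that do not move let the fingers close. It gives the time, the measured TCP pose, the force and the opening at its end, in the units of the state.
- readout.observe(): the state, without advancing time (a new reading comes with each control period).
- cams.read_camera(name): name is "side" or "top" or "wrist"; returns a dict with "color" (384x512x3 uint8, red, green, blue), "fx", "fy", "cx", "cy" (pixels), "dist_coeffs" ([k1, k2, p1, p2, k3] as OpenCV has them; the pictures are not rectified), "world_to_cam" (4x4, takes a point from world to camera coordinates); the wrist camera has in their place "T_tool_cam" (4x4, takes a point from camera to tool coordinates, whose origin is the TCP and whose axes are the tool frame's). Camera axes: x right, y down, z forward; pixel columns grow to the right and rows downward; lengths in m; the calibration is good to about 2 mm. A picture is of the moment at which its call begins: read the wrist's pose just before it. There is no depth.
- workorder.hand_in(): hands the job in, once; it reports no verdict.
The state is a dict: "time": time; "qpos": joint angles; "qvel": joint speeds; "joint_efforts": joint torques, N m; "tool_pos": TCP position; "tool_rot": TCP orientation; "contact_force": force on the tool from outside, world axes, zero at the start; "torque": the same for the moment, N m; "opening": finger opening in m.
Only numpy, scipy, OpenCV 4.12 (cv2) and the standard library are available. Lean on these libraries where they do the work, as an engineer would, in place of code of your own. Each camera call takes 0.05 s, during which the arm holds its last target.

## Working session

There is one attempt and no reset: what is moved stays moved. The work goes in short steps, Python scripts to look and compute and a shell command to move; the robot and the scene stay as the last step left them, time stands still between calls to the robot, and variables do not carry over. Pictures are saved under pics/ and viewed, and the job is handed in when it is done.

```bash
ls; mkdir -p pics
cat > h.py <<'E'
import numpy as np, cv2
from cell import readout, cams, workorder
def snap(name,fn):
    c=cams.read_camera(name); im=c['color'][:,:,::-1].copy(); cv2.imwrite('pics/'+fn,im); return c,im
E
python3 - <<'E'
from h import *
s=readout.observe(); print(s)
import pickle
d={}
for n in('side','top','wrist'):
    c,im=snap(n,n+'0.png'); d[n]=c; print(n,c['fx'],c['cx'],c['dist_coeffs'],c.get('world_to_cam',c.get('T_tool_cam')))
pickle.dump(d,open('d0.pkl','wb'))
E
```

```text
pics
{'time': 0.0, 'qpos': array([ 9.69967714e-01,  3.42736071e-01,  1.52502457e+00,  1.59914105e-05,
        1.27539395e+00, -1.45993454e-01]), 'qvel': array([-0.00013311, -0.00013906, -0.00035608,  0.0002714 ,  0.00031552,
        0.00049299]), 'joint_efforts': array([ 6.06694430e-04, -4.31249535e+01, -2.44219047e+01,  7.17634242e-02,
        5.61216718e-02, -1.86886796e-04]), 'tool_pos': array([0.23053826, 0.47152541, 0.40403518]), 'tool_rot': array([-1.72657957,  1.56923432, -2.1814194 ]), 'contact_force': array([-0.26058183,  0.04628407,  0.45845139]), 'torque': array([ 0.07890962, -0.03603948, -0.00591293]), 'opening': 0.0918083756774149}
side 472.124246530702 251.46617176964764 [0.06900838 0.         0.         0.         0.        ] [[ 0.98723505 -0.15860793  0.01450766 -0.57589445]
 [-0.08262668 -0.58790421 -0.80469962  0.17076903]
 [ 0.13616086  0.79322895 -0.59350489  1.1631641 ]
 [ 0.          0.          0.          1.        ]]
top 381.7604804653698 256.30391072561423 [-0.00624531  0.          0.          0.          0.        ] [[-0.02595309 -0.99965877 -0.00296379  0.04101647]
 [-0.97857479  0.02601125 -0.20424202  0.5745221 ]
 [ 0.20424942 -0.00240042 -0.97891594  1.16051118]
 [ 0.          0.          0.          1.        ]]
wrist 298.72710565902787 255.0267138905395 [0.01384142 0.         0.         0.         0.        ] [[-5.92988412e-04 -2.92022578e-01  9.56411241e-01  2.12852215e-02]
 [ 9.99999815e-01 -4.52915843e-05  6.06184988e-04 -4.18508006e-04]
 [-1.33702322e-04  9.56411424e-01  2.92022551e-01 -7.98712532e-02]
 [ 0.00000000e+00  0.00000000e+00  0.00000000e+00  1.00000000e+00]]
```

View pics/side0.png

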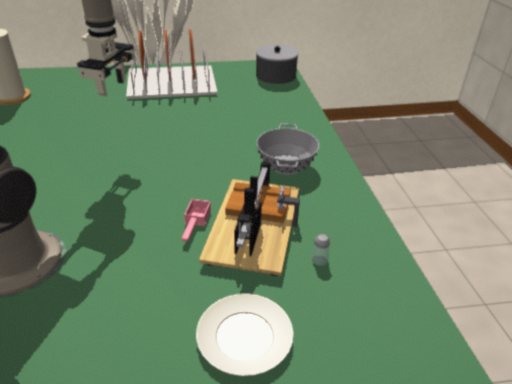

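View pics/top0.png

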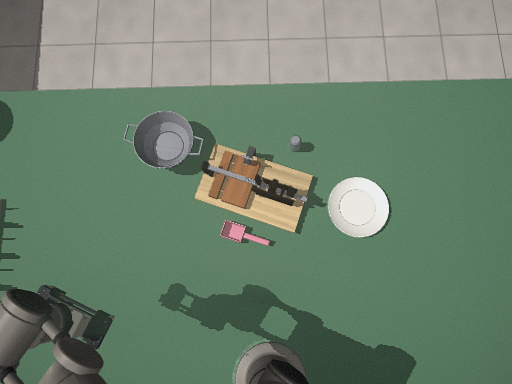

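View pics/wrist0.png

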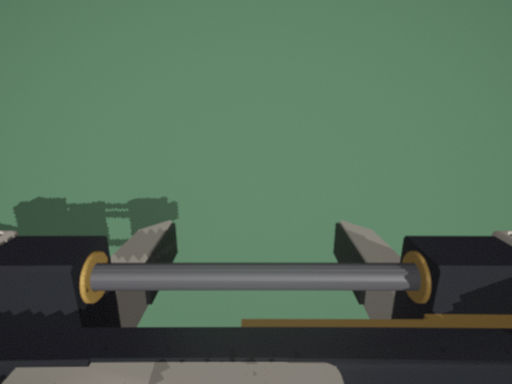

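```bash
cat >> h.py <<'E'
def ray(c,uv):
    K=np.array([[c['fx'],0,c['cx']],[0,c['fy'],c['cy']],[0,0,1]])
    p=cv2.undistortPoints(np.array(uv,float).reshape(-1,1,2),K,np.array(c['dist_coeffs']))[:,0]
    d=np.c_[p,np.ones(len(p))]; T=c['world_to_cam'];R=T[:3,:3];t=T[:3,3]
    return -R.T@t, d@R
def plane(c,uv,z):
    o,d=ray(c,uv); k=(z-o[2])/d[:,2]; return o+d*k[:,None]
def proj(c,P):
    K=np.array([[c['fx'],0,c['cx']],[0,c['fy'],c['cy']],[0,0,1]]); T=c['world_to_cam']
    return cv2.projectPoints(np.array(P,float).reshape(-1,1,3),cv2.Rodrigues(T[:3,:3])[0],T[:3,3],K,np.array(c['dist_coeffs']))[0][:,0]
E
python3 - <<'E'
from h import *
import pickle
d=pickle.load(open('d0.pkl','rb'))
im=d['top']['color'][:,:,::-1]
cv2.imwrite('pics/topz.png',cv2.resize(im[135:245,185:325],None,fx=5.6,fy=5.4,interpolation=cv2.INTER_CUBIC))
im=d['side']['color'][:,:,::-1]
cv2.imwrite('pics/sidez.png',cv2.resize(im[155:280,190:340],None,fx=5,fy=4.8,interpolation=cv2.INTER_CUBIC))
for n in('top','side'):
    im=d[n]['color'][:,:,::-1].copy(); hsv=cv2.cvtColor(im,cv2.COLOR_BGR2HSV)
    m=cv2.inRange(hsv,(8,60,60),(32,255,255))
    box=np.zeros_like(m)
    if n=='top': box[135:245,185:325]=1
    else: box[170:280,195:310]=1
    m=m*box
    m=cv2.morphologyEx(m,cv2.MORPH_CLOSE,np.ones((9,9)))
    ct=max(cv2.findContours(m,0,2)[0],key=cv2.contourArea)
    r=cv2.approxPolyDP(cv2.convexHull(ct),4,True)[:,0]
    print(n,r.tolist(),cv2.boxPoints(cv2.minAreaRect(ct)).tolist()); print(plane(d[n],r,0.03))
E
```

```text
top [[215, 144], [312, 175], [293, 232], [195, 198]] [[193.70001220703125, 198.90000915527344], [212.6999969482422, 141.90000915527344], [312.8999938964844, 175.3000030517578], [293.9000244140625, 232.3000030517578]]
[[ 0.74205949  0.16048494  0.03      ]
 [ 0.6262351  -0.15914791  0.03      ]
 [ 0.44025981 -0.0879376   0.03      ]
 [ 0.55925735  0.22642031  0.03      ]]
side [[232, 179], [298, 188], [279, 275], [199, 259], [208, 201]] [[198.27029418945312, 262.62164306640625], [212.32974243164062, 173.57838439941406], [299.0621643066406, 187.27294921875], [285.0027160644531, 276.31622314453125]]
[[ 0.56203151  0.2364353   0.03      ]
 [ 0.74671825  0.16431315  0.03      ]
 [ 0.62103877 -0.16559483  0.03      ]
 [ 0.44132565 -0.08642409  0.03      ]
 [ 0.48207956  0.13885792  0.03      ]]
```

View pics/topz.png

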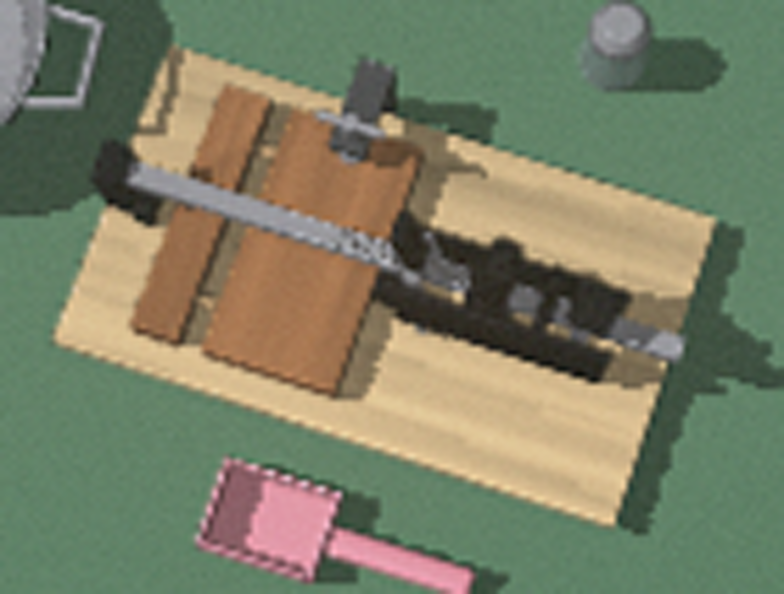

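View pics/sidez.png

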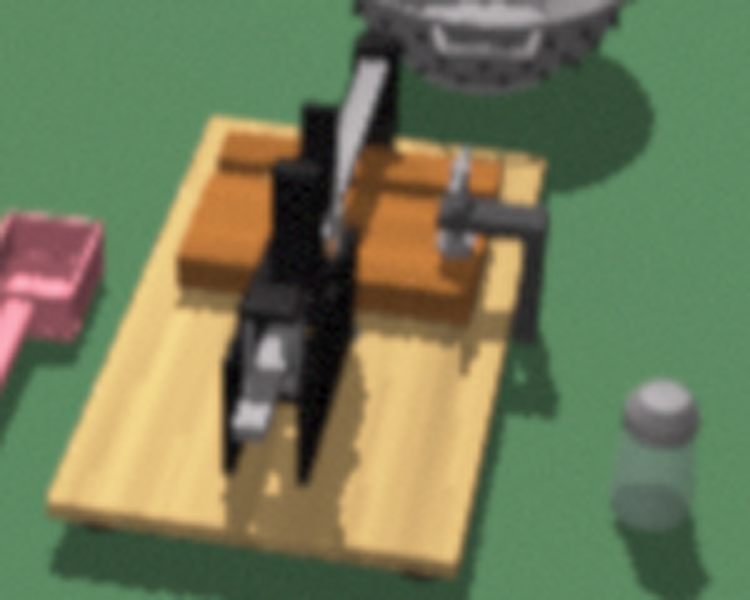

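Run:
```python
from h import *
import pickle
d=pickle.load(open('d0.pkl','rb'))
def br(a): return (255*(a/255.)**0.45).astype(np.uint8)
im=d['top']['color'][:,:,::-1]
cv2.imwrite('pics/topz2.png',cv2.resize(br(im[160:210,245:315]),None,fx=11,fy=11,interpolation=cv2.INTER_CUBIC))
im=d['side']['color'][:,:,::-1]
cv2.imwrite('pics/sidez2.png',cv2.resize(br(im[160:260,225:275]),None,fx=12,fy=6,interpolation=cv2.INTER_CUBIC))
```

```text
(no output)
```

View pics/topz2.png

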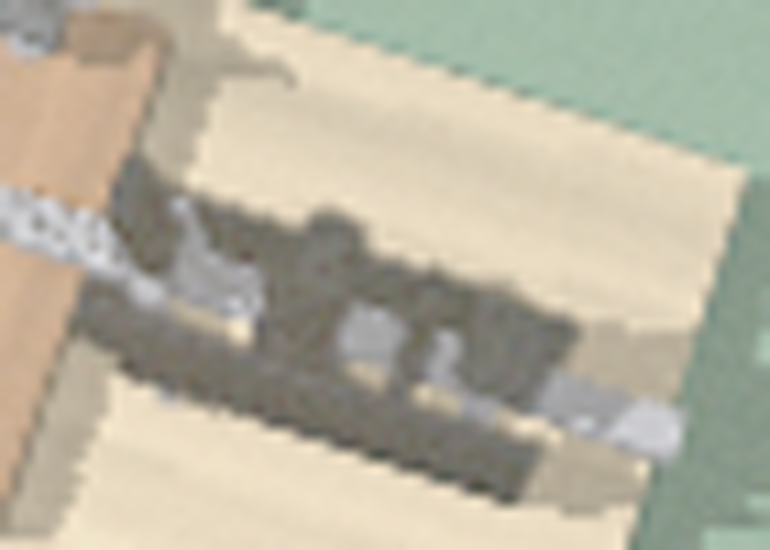

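View pics/sidez2.png

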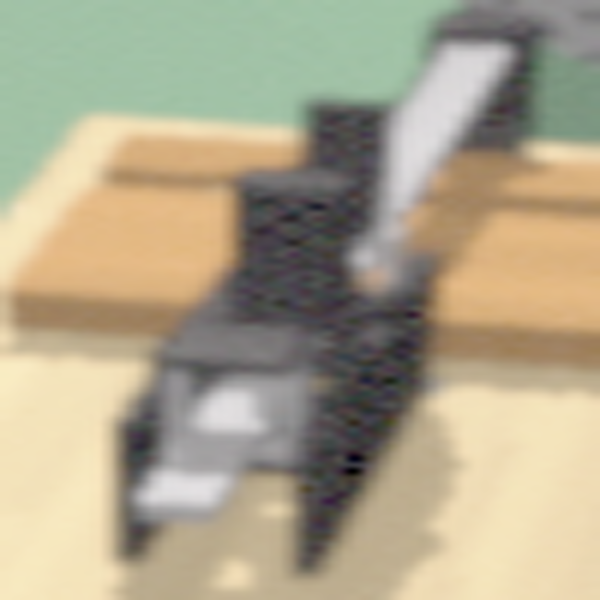

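Run:
```python
from h import *
import pickle
d=pickle.load(open('d0.pkl','rb'))
S=d['side'];T=d['top']
g=plane(S,[[250,190.8]],.178);t=plane(S,[[245,217.5]],.136);tr=plane(S,[[254.2,177.8]],.176)
print(g,t,tr); print(proj(T,np.r_[g,t,tr]), 11*(proj(T,np.r_[g,t,tr])-[245,160]))
c=np.array([[215.7,143.7],[313,175.2],[294.3,232.2],[194.8,198.5]])
P=plane(T,c,.03)[:,:2]; print(P)
u=[P[0]-P[1],P[3]-P[2]]; print([np.arctan2(-a[0],a[1]) for a in u],[np.linalg.norm(a) for a in u])
v=[P[0]-P[3],P[1]-P[2]]; print([np.arctan2(a[1],a[0]) for a in v],[np.linalg.norm(a) for a in v])
# board corners (top z=.054): zoom
b=np.array([[297,108],[425,152],[338,396],[205,350]])/[5.6,5.4]+[185,135]
B=plane(T,b,.054)[:,:2]; print(B)
s=np.array([[228,85],[272,98],[180,342],[135,328]])/[5.6,5.4]+[185,135]
Q=plane(T,s,.054)[:,:2]; print(Q)
yaw=-.352; R=np.array([[np.cos(yaw),np.sin(yaw)],[-np.sin(yaw),np.cos(yaw)]])
for n,X in (('base',P),('board',B),('strip',Q),('grip,tab,trig',np.r_[g,t,tr][:,:2])): print(n,(R@X.T).T)
```

```text
[[ 0.5725949  -0.02882013  0.178     ]] [[ 0.55413623 -0.07447639  0.136     ]] [[0.59169283 0.02574919 0.176     ]]
[[275.14049806 181.79120048]
 [289.99683702 190.56966634]
 [256.09674231 176.02802304]] [[331.54547869 239.7032053 ]
 [494.96520723 336.26632975]
 [122.06416542 176.30825345]]
[[ 0.74305226  0.1581287 ]
 [ 0.62546856 -0.16240738]
 [ 0.43951175 -0.09206532]
 [ 0.55761592  0.22706141]]
[np.float64(-0.351592754278732), np.float64(-0.3544551007814087)] [np.float64(0.3414224728445236), np.float64(0.34027997069599175)]
[np.float64(-0.35590289397191427), np.float64(-0.36163528810869466)] [np.float64(0.19783416303129023), np.float64(0.19881634875270549)]
[[0.69413015 0.08265239]
 [0.664494   0.00866755]
 [0.51703616 0.06224477]
 [0.54653978 0.13751091]]
[[0.70977017 0.12283421]
 [0.70084142 0.09717308]
 [0.55172823 0.15174308]
 [0.56084825 0.17742324]]
base [[0.64297308 0.40461953]
 [0.64311212 0.06319709]
 [0.444305   0.06511271]
 [0.44514043 0.40539166]]
board [[0.62307304 0.31690389]
 [0.62076222 0.2372376 ]
 [0.46387362 0.23668982]
 [0.46561827 0.31751316]]
strip [[0.62390037 0.36001426]
 [0.62436642 0.33284812]
 [0.46558169 0.33266153]
 [0.46528861 0.35991148]]
grip,tab,trig [[0.54742275 0.17036388]
 [0.54583705 0.12114293]
 [0.54653551 0.22817179]]
```

```bash
cat >> h.py <<'E'
from scipy.spatial.transform import Rotation as Ro
YAW=-.352
ex=np.array([np.cos(YAW),np.sin(YAW)]); ey=np.array([-np.sin(YAW),np.cos(YAW)])
def st():
    s=readout.observe(); p=s['tool_pos']; R=Ro.from_euler('xyz',s['tool_rot']).as_matrix()
    f=s['contact_force']
    print('t',round(s['time'],2),'tcp',p.round(4),'clampxy',round(p[:2]@ex,4),round(p[:2]@ey,4),'tooly ang',round(np.arctan2(R[1,1],R[0,1]),3),'x',R[:,0].round(3),'F',f.round(1),'Fy_c',round(f[:2]@ey,2),'Fx_c',round(f[:2]@ex,2),'op',round(s['opening'],4),'q6',s['qpos'].round(2))
    return s
E
python3 -c "
from h import *
st()"; python3 -m inch 2>&1 | head -20
```

```text
t 0.15 tcp [0.2306 0.4716 0.4042] clampxy 0.0538 0.5221 tooly ang 1.116 x [-0.001 -0.001 -1.   ] F [-0.  -0.2 -0.3] Fy_c -0.23 Fx_c 0.06 op 0.0917 q6 [ 0.97  0.34  1.52 -0.    1.28 -0.15]
invalid input
```

```bash
python3 -m inch '23 -26 0 -0.092 0;23 -26 0 -0.092 0;23 -26 0 -0.092 0;23 -26 0 -0.092 0;23 -26 0 -0.092 0;23 -26 0 -0.092 0;23 -26 0 -0.092 0;23 -26 0 -0.092 0' 20; python3 -m inch '23 -25 0 -0.092 0;23 -25 0 -0.092 0;23 -25 0 -0.092 0;23 -25 0 -0.092 0;23 -25 0 -0.092 0;23 -25 0 -0.092 0;23 -25 0 -0.092 0;23 -25 0 -0.092 0'; python3 -c "
from h import *
st()"
```

```text
time: 0.82
tool_pos: [0.4154, 0.2622, 0.4046]
tool_rot: [-1.669, 1.571, -2.864]
contact_force: [0.1, -0.1, 0.4]
opening: 0.0431
time: 1.48
tool_pos: [0.5995, 0.0622, 0.4044]
tool_rot: [-1.343, 1.57, 3.009]
contact_force: [0.3, 0.3, 0.1]
opening: 0.0004
t 1.48 tcp [0.5995 0.0622 0.4044] clampxy 0.5413 0.2651 tooly ang -0.361 x [-0.001  0.    -1.   ] F [0.3 0.3 0.1] Fy_c 0.37 Fx_c 0.19 op 0.0004 q6 [-0.02  0.49  1.3   0.    1.36  0.34]
```

Run:
```python
from h import *
s=readout.observe()
c,im=snap('wrist','w1.png')
import pickle; pickle.dump((s,c),open('w1.pkl','wb'))
```

```text
(no output)
```

View pics/w1.png

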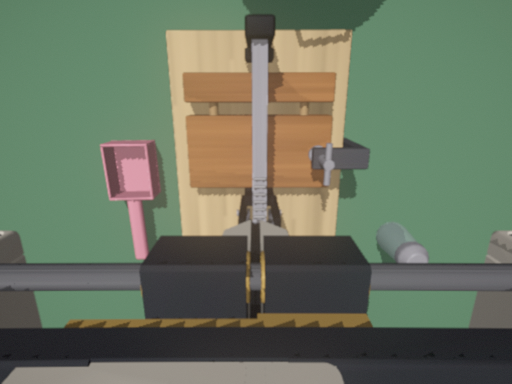

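```bash
cat >> h.py <<'E'
def wcam(s,c):
    R=Ro.from_euler('xyz',s['tool_rot']).as_matrix(); T=np.eye(4);T[:3,:3]=R;T[:3,3]=s['tool_pos']
    c=dict(c); c['world_to_cam']=np.linalg.inv(T@c['T_tool_cam']); return c
def cl(P): return np.c_[P[:,:2]@ex,P[:,:2]@ey].round(4)
E
python3 - <<'E'
from h import *
import pickle
s,c=pickle.load(open('w1.pkl','rb')); c=wcam(s,c)
print('bar',cl(plane(c,[[260.5,41],[260,100],[259.5,190]],.100)))
print('board/strip y',cl(plane(c,[[220,187],[220,116],[220,102],[220,73]],.054)))
print('board x',cl(plane(c,[[189,150],[330,150],[184,88],[335,88]],.054)))
print('jaw',cl(plane(c,[[260,16],[260,40]],.100)), 'pad',cl(plane(c,[[246,61],[273,61]],.057)))
im=c['color'][:,:,::-1]
cv2.imwrite('pics/w1z.png',cv2.resize(im[0:240,150:370],None,fx=2.5,fy=2.5,interpolation=cv2.INTER_CUBIC))
E
```

```text
bar [[0.5461 0.3886]
 [0.5455 0.34  ]
 [0.5447 0.2542]]
board/strip y [[0.4998 0.2436]
 [0.5033 0.3233]
 [0.5039 0.3377]
 [0.5051 0.3663]]
board x [[0.4673 0.2868]
 [0.6237 0.2855]
 [0.4669 0.352 ]
 [0.6246 0.3506]]
jaw [[0.5458 0.4076]
 [0.5457 0.3893]] pad [[0.5322 0.3772]
 [0.5595 0.377 ]]
```

View pics/w1z.png

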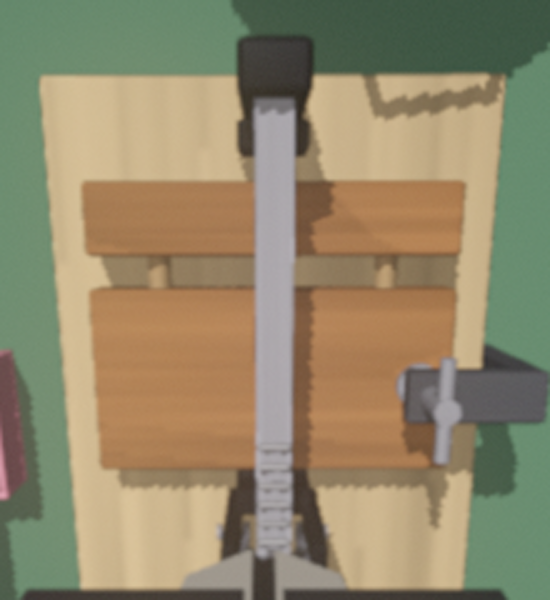

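```bash
python3 -m inch '2 1 -19 0.009 0;2 0 -19 0 0;0 0 -19 0 0;0 0 -19 0 0;0 0 0 0 0'; python3 -c "
from h import *
st()
s=readout.observe();c,im=snap('side','s2.png')
cv2.imwrite('pics/s2z.png',cv2.resize(im[100:280,190:340],None,fx=4,fy=3.3,interpolation=cv2.INTER_CUBIC))
"
```

```text
time: 1.95
tool_pos: [0.6015, 0.0647, 0.3244]
tool_rot: [-1.236, 1.563, 3.129]
contact_force: [-0.5, -0.6, -0.6]
opening: 0.0008
t 1.95 tcp [0.6015 0.0647 0.3244] clampxy 0.5423 0.2681 tooly ang -0.347 x [-0.008  0.    -1.   ] F [-0.5 -0.6 -0.6] Fy_c -0.71 Fx_c -0.3 op 0.0008 q6 [-0.02  0.56  1.4  -0.    1.19  0.33]
```

View pics/s2z.png

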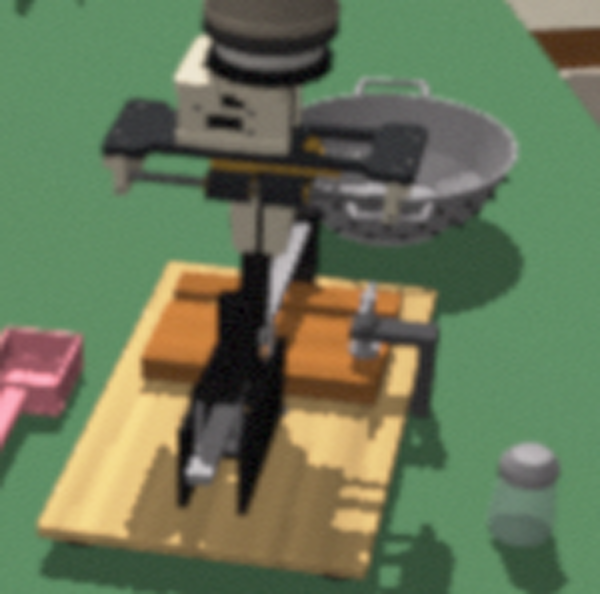

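```bash
python3 -m inch '1 -6 0 0 0;-1 -6 0 0 0;-1 -3 0 0 0;-1 -3 0 0 0;0 0 0 0 0'; python3 -c "
from h import *
st()"
```

```text
time: 2.42
tool_pos: [0.6005, 0.0458, 0.3296]
tool_rot: [1.702, 1.569, -0.216]
contact_force: [-0.3, -0.7, -0.0]
opening: 0.0004
t 2.42 tcp [0.6005 0.0458 0.3296] clampxy 0.5479 0.25 tooly ang -0.348 x [ 0.001 -0.    -1.   ] F [-0.3 -0.7 -0. ] Fy_c -0.78 Fx_c -0.02 op 0.0004 q6 [-0.05  0.55  1.41 -0.    1.18  0.3 ]
```

```bash
for i in 1; do python3 -m inch '-2 -3 0 0 0;-1 -3 0 0 0;0 0 0 0 0' | grep -v rot; python3 -m inch '-1 -3 0 0 0;-1 -3 0 0 0;0 0 0 0 0'| grep -v rot;  python3 -c "
from h import *
st()"; done
```

```text
time: 2.67
tool_pos: [0.5974, 0.0405, 0.329]
contact_force: [-0.1, 2.5, 0.7]
opening: 0.0005
time: 2.92
tool_pos: [0.5955, 0.0344, 0.329]
contact_force: [1.4, 3.3, 1.6]
opening: 0.0005
t 2.92 tcp [0.5955 0.0344 0.329 ] clampxy 0.5472 0.2376 tooly ang -0.347 x [ 0.001 -0.    -1.   ] F [1.4 3.3 1.6] Fy_c 3.57 Fx_c 0.17 op 0.0005 q6 [-0.07  0.54  1.43  0.    1.18  0.28]
```

```bash
python3 -m inch '-1 -4 0 0 0;-2 -3 0 0 0;-1 -4 0 0 0;0 0 0 0 0' | grep force; python3 -c "
from h import *
st()";  python3 -m inch '-1 -4 0 0 0;-2 -3 0 0 0;0 0 0 0 0'| grep force;  python3 -c "
from h import *
st()"
```

```text
contact_force: [2.0, 4.0, 3.3]
t 3.25 tcp [0.5916 0.0232 0.3292] clampxy 0.5473 0.2258 tooly ang -0.348 x [ 0.001  0.    -1.   ] F [2.  4.  3.3] Fy_c 4.47 Fx_c 0.48 op 0.0008 q6 [-0.09  0.53  1.44  0.    1.17  0.26]
contact_force: [3.9, 4.7, 2.5]
t 3.5 tcp [0.5889 0.0164 0.3292] clampxy 0.5471 0.2184 tooly ang -0.347 x [ 0.002  0.    -1.   ] F [3.9 4.7 2.5] Fy_c 5.74 Fx_c 2.09 op 0.0004 q6 [-0.1   0.52  1.45  0.    1.16  0.24]
```

```bash
python3 -m inch '-1 -3 0 0 0;0 0 0 0 0' | grep force; python3 -c "
from h import *
st()";  python3 -m inch '-1 -2 0 0 0;0 0 0 0 0'| grep force;  python3 -c "
from h import *
st()"
```

```text
contact_force: [3.5, 4.8, 3.1]
t 3.67 tcp [0.5879 0.0136 0.3292] clampxy 0.5471 0.2154 tooly ang -0.347 x [ 0.002  0.    -1.   ] F [3.5 4.8 3.1] Fy_c 5.72 Fx_c 1.65 op 0.0002 q6 [-0.11  0.52  1.45  0.    1.16  0.24]
contact_force: [4.6, 5.3, 3.2]
t 3.83 tcp [0.587  0.0116 0.3291] clampxy 0.547 0.2133 tooly ang -0.347 x [ 0.002  0.    -1.   ] F [4.6 5.3 3.2] Fy_c 6.62 Fx_c 2.52 op 0.0009 q6 [-0.11  0.52  1.46  0.    1.16  0.24]
```

```bash
python3 -m inch '-1 -2 0 0 0;0 0 0 0 0' | grep force; python3 -c "
from h import *
st()";  python3 -m inch '-1 -2 0 0 0;0 0 0 0 0'| grep force;  python3 -c "
from h import *
st();snap('wrist','w3.png')"
```

```text
contact_force: [5.0, 4.5, 2.0]
t 4.0 tcp [0.5862 0.0098 0.329 ] clampxy 0.5469 0.2113 tooly ang -0.347 x [ 0.003  0.001 -1.   ] F [5.  4.5 2. ] Fy_c 5.98 Fx_c 3.16 op 0.0001 q6 [-0.11  0.52  1.46  0.    1.16  0.23]
contact_force: [5.8, 5.1, -0.6]
t 4.17 tcp [0.5853 0.0078 0.329 ] clampxy 0.5467 0.2091 tooly ang -0.347 x [ 0.003  0.001 -1.   ] F [ 5.8  5.1 -0.6] Fy_c 6.77 Fx_c 3.67 op 0.0006 q6 [-0.12  0.52  1.46  0.    1.16  0.23]
```

View pics/w3.png

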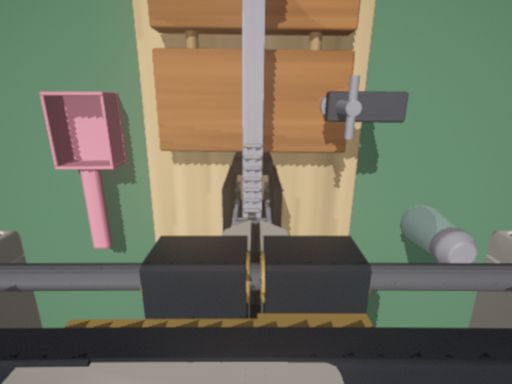

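```bash
python3 -m inch '0 -2 0 0 0;0 0 0 0 0' | grep force; python3 -c "
from h import *
st()";  python3 -m inch '-1 -2 0 0 0;0 0 0 0 0'| grep force;  python3 -c "
from h import *
st();snap('side','s3.png')"
```

```text
contact_force: [4.8, 7.4, 1.2]
t 4.38 tcp [0.5851 0.0062 0.3288] clampxy 0.5471 0.2076 tooly ang -0.347 x [ 0.002  0.002 -1.   ] F [4.8 7.4 1.2] Fy_c 8.57 Fx_c 2.0 op 0.0007 q6 [-0.12  0.52  1.46  0.    1.16  0.23]
contact_force: [8.6, 14.1, -0.2]
t 4.55 tcp [0.5846 0.0055 0.3289] clampxy 0.5468 0.2067 tooly ang -0.347 x [ 0.005  0.005 -1.   ] F [ 8.6 14.1 -0.2] Fy_c 16.23 Fx_c 3.22 op 0.0006 q6 [-0.12  0.52  1.47  0.01  1.16  0.22]
```

View pics/s3.png

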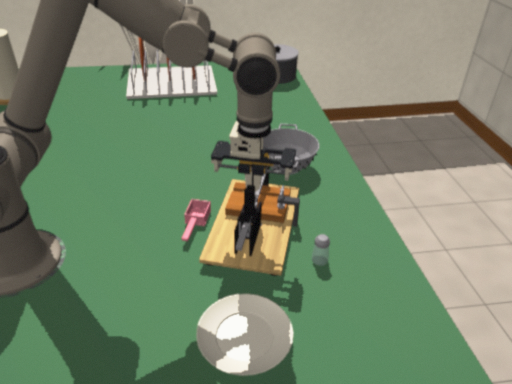

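```bash
python3 -m inch '3 8 0 0 0;3 8 0 0 0;3 8 0 0 0;3 8 0 0 0;3 8 0 0 0;0 0 0 0 0;0 0 0 0 0' | grep force; python3 -c "
from h import *
s=st();c,im=snap('wrist','w4.png')
c=wcam(s,c);np.save('w4.npy',c,allow_pickle=True)"
```

```text
contact_force: [-0.5, -0.4, 0.5]
t 5.18 tcp [0.5986 0.0439 0.3284] clampxy 0.5467 0.2476 tooly ang -0.346 x [-0.001 -0.001 -1.   ] F [-0.5 -0.4  0.5] Fy_c -0.58 Fx_c -0.32 op 0.0009 q6 [-0.05  0.54  1.42 -0.    1.18  0.29]
```

View pics/w4.png

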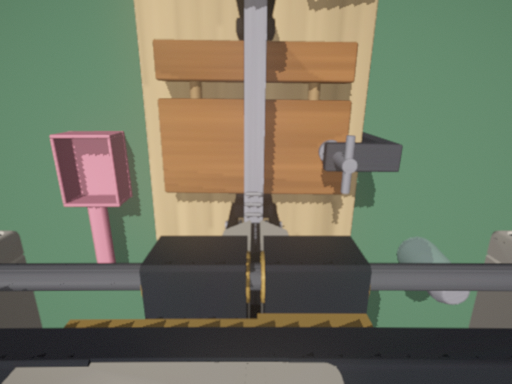

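```bash
python3 -m inch '-1.8 -5 0 0 0;-1.8 -5 0 0 0;-1.8 -5 0 0 0;-1.8 -5 0 0 0;-1.8 -5 0 0 0;0 0 0 0 0' | grep force; python3 -c "
from h import *
s=st()";python3 -m inch '-1.8 -5 0 0 0;-1 -3 0 0 0;0 0 0 0 0'|grep force; python3 -c "
from h import *
s=st()"
```

```text
contact_force: [1.2, 8.5, 3.4]
t 5.73 tcp [0.5894 0.0184 0.3296] clampxy 0.547 0.2205 tooly ang -0.348 x [ 0.002  0.002 -1.   ] F [1.2 8.5 3.4] Fy_c 8.37 Fx_c -1.81 op 0.0002 q6 [-0.1   0.52  1.45  0.    1.17  0.25]
contact_force: [1.0, 9.6, 4.2]
t 5.98 tcp [0.5867 0.0109 0.3294] clampxy 0.547 0.2125 tooly ang -0.348 x [ 0.002  0.003 -1.   ] F [1.  9.6 4.2] Fy_c 9.37 Fx_c -2.38 op 0.0002 q6 [-0.11  0.52  1.46  0.    1.16  0.23]
```

Strip is sliding (9 N). On to the stop gently.

```bash
python3 -m inch '-1 -3 0 0 0;0 0 0 0 0' | grep force; python3 -m inch '-0.7 -2 0 0 0;0 0 0 0 0'|grep force; python3 -c "
from h import *
s=st()"
```

```text
contact_force: [2.3, 10.6, 2.4]
contact_force: [3.0, 11.9, 2.3]
t 6.32 tcp [0.5851 0.0065 0.3292] clampxy 0.547 0.2078 tooly ang -0.347 x [ 0.002  0.004 -1.   ] F [ 3.  11.9  2.3] Fy_c 12.17 Fx_c -1.27 op 0.0004 q6 [-0.12  0.52  1.46  0.    1.16  0.23]
```

```bash
python3 -m inch '-0.5 -1.5 0 0 0;0 0 0 0 0'|grep force; python3 -c "
from h import *
s=st()"; python3 -m inch '3 8 0 0 0;3 8 0 0 0;3 8 0 0 0;3 8 0 0 0;3 8 0 0 0;0 0 0 0 0;0 0 0 0 0' | grep force; python3 -c "
from h import *
s=st();c,im=snap('wrist','w5.png')
c=wcam(s,c);np.save('w5.npy',c,allow_pickle=True)"
```

```text
contact_force: [3.4, 13.4, 1.2]
t 6.48 tcp [0.5848 0.0056 0.3292] clampxy 0.547 0.2068 tooly ang -0.347 x [ 0.003  0.005 -1.   ] F [ 3.4 13.4  1.2] Fy_c 13.81 Fx_c -1.4 op 0.0003 q6 [-0.12  0.52  1.46  0.01  1.16  0.22]
contact_force: [-0.5, 0.4, -0.6]
t 7.07 tcp [0.5996 0.0443 0.3285] clampxy 0.5476 0.2484 tooly ang -0.346 x [-0.    -0.001 -1.   ] F [-0.5  0.4 -0.6] Fy_c 0.24 Fx_c -0.58 op 0.0004 q6 [-0.05  0.55  1.41 -0.    1.18  0.29]
```

View pics/w5.png

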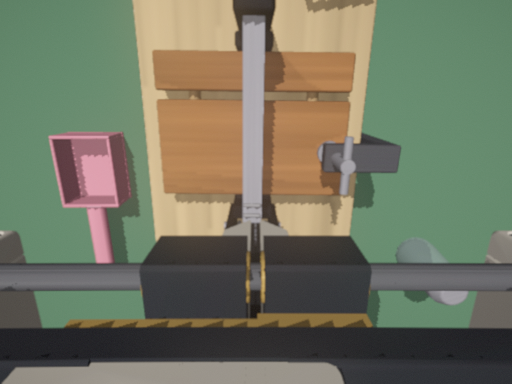

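```bash
python3 -m inch '-1.8 -5 0 0 0;-1.8 -5 0 0 0;-1.8 -5 0 0 0;-1.8 -5 0 0 0;-1.8 -5 0 0 0;0 0 0 0 0' | grep force; python3 -m inch '-1.8 -5 0 0 0;-1 -3 0 0 0;0 0 0 0 0'|grep force; python3 -c "
from h import *
s=st()";python3 -m inch '-1 -3 0 0 0;0 0 0 0 0' | grep force; python3 -m inch '-0.7 -2 0 0 0;0 0 0 0 0'|grep force; python3 -c "
from h import *
s=st()"
```

```text
contact_force: [1.4, 8.1, 4.1]
contact_force: [1.4, 8.9, 4.0]
t 7.87 tcp [0.5877 0.0114 0.3295] clampxy 0.5477 0.2134 tooly ang -0.348 x [ 0.002  0.003 -1.   ] F [1.4 8.9 4. ] Fy_c 8.85 Fx_c -1.81 op 0.0003 q6 [-0.11  0.52  1.45  0.    1.16  0.23]
contact_force: [1.9, 8.8, 4.0]
contact_force: [2.0, 10.5, 2.8]
t 8.2 tcp [0.5861 0.007  0.3294] clampxy 0.5478 0.2087 tooly ang -0.347 x [ 0.002  0.004 -1.   ] F [ 2.  10.5  2.8] Fy_c 10.56 Fx_c -1.76 op 0.0003 q6 [-0.12  0.52  1.46  0.    1.16  0.23]
```

```bash
python3 -m inch '-0.5 -1.5 0 0 0;0 0 0 0 0'|grep force;python3 -m inch '-0.4 -1 0 0 0;0 0 0 0 0'|grep force; python3 -c "
from h import *
s=st()"; python3 -m inch '3 8 0 0 0;3 8 0 0 0;3 8 0 0 0;3 8 0 0 0;3 8 0 0 0;0 0 0 0 0;0 0 0 0 0' | grep force; python3 -c "
from h import *
s=st();c,im=snap('wrist','w6.png')
c=wcam(s,c);np.save('w6.npy',c,allow_pickle=True)"
```

```text
contact_force: [2.4, 12.4, 2.2]
contact_force: [3.4, 14.3, 2.1]
t 8.53 tcp [0.5854 0.0052 0.3293] clampxy 0.5477 0.2068 tooly ang -0.347 x [ 0.003  0.005 -1.   ] F [ 3.4 14.3  2.1] Fy_c 14.62 Fx_c -1.8 op 0.0008 q6 [-0.12  0.52  1.46  0.01  1.16  0.22]
contact_force: [0.1, 0.7, -0.1]
t 9.12 tcp [0.6002 0.0438 0.3285] clampxy 0.5483 0.2481 tooly ang -0.346 x [-0.    -0.001 -1.   ] F [ 0.1  0.7 -0.1] Fy_c 0.72 Fx_c -0.16 op 0.0005 q6 [-0.05  0.55  1.41 -0.    1.18  0.29]
```

View pics/w6.png

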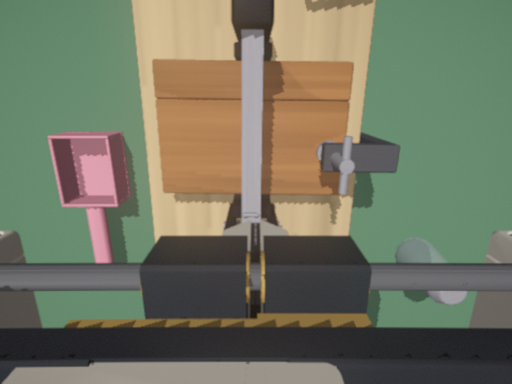

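```bash
python3 -m inch '-1.8 -5 0 0 0;-1.8 -5 0 0 0;-1.8 -5 0 0 0;0 0 0 0 0' | grep force; python3 -c "
from h import *
s=st()"; python3 -m inch '-0.7 -2 0 0 0;0 0 0 0 0'|grep force; python3 -m inch '-0.7 -2 0 0 0;0 0 0 0 0'|grep force;python3 -c "
from h import *
s=st()"
```

```text
contact_force: [0.8, 5.0, 1.2]
t 9.5 tcp [0.5946 0.0276 0.3292] clampxy 0.5486 0.2309 tooly ang -0.348 x [ 0.001  0.    -1.   ] F [0.8 5.  1.2] Fy_c 5.0 Fx_c -0.95 op 0.0001 q6 [-0.08  0.53  1.43  0.    1.17  0.27]
contact_force: [1.4, 4.2, 3.5]
contact_force: [0.8, 6.9, 4.2]
t 9.83 tcp [0.5935 0.0249 0.3293] clampxy 0.5485 0.228 tooly ang -0.347 x [ 0.001  0.001 -1.   ] F [0.8 6.9 4.2] Fy_c 6.73 Fx_c -1.63 op 0.0003 q6 [-0.09  0.53  1.44  0.    1.17  0.26]
```

```bash
python3 -m inch '-0.5 -1.4 0 0 0;0 0 0 0 0'|grep force; python3 -m inch '-0.5 -1.4 0 0 0;0 0 0 0 0'|grep force;python3 -c "
from h import *
s=st()";  python3 -m inch '-0.4 -1 0 0 0;0 0 0 0 0'|grep force;python3 -c "
from h import *
s=st()"
```

```text
contact_force: [1.4, 7.6, 4.0]
contact_force: [1.5, 8.9, 5.0]
t 10.17 tcp [0.5926 0.0227 0.3294] clampxy 0.5485 0.2256 tooly ang -0.347 x [ 0.002  0.002 -1.   ] F [1.5 8.9 5. ] Fy_c 8.82 Fx_c -1.66 op 0.0005 q6 [-0.09  0.53  1.44  0.    1.17  0.25]
contact_force: [2.0, 9.5, 4.3]
t 10.33 tcp [0.5923 0.0219 0.3295] clampxy 0.5484 0.2247 tooly ang -0.347 x [ 0.002  0.002 -1.   ] F [2.  9.5 4.3] Fy_c 9.61 Fx_c -1.38 op 0.0006 q6 [-0.09  0.53  1.44  0.    1.17  0.25]
```

```bash
for k in 1; do python3 -m inch '-0.4 -1 0 0 0;0 0 0 0 0'|grep force; python3 -m inch '-0.4 -1 0 0 0;0 0 0 0 0'|grep force; python3 -c "
from h import *
s=st()"; done
```

```text
contact_force: [1.7, 10.2, 5.0]
contact_force: [2.7, 11.5, 4.3]
t 10.67 tcp [0.5916 0.0202 0.3296] clampxy 0.5483 0.223 tooly ang -0.347 x [ 0.003  0.003 -1.   ] F [ 2.7 11.5  4.3] Fy_c 11.68 Fx_c -1.44 op 0.0007 q6 [-0.1   0.53  1.44  0.    1.17  0.25]
```

```bash
python3 -m inch '-0.4 -1 0 0 0;0 0 0 0 0'|grep force; python3 -c "
from h import *
s=st()"
```

```text
contact_force: [3.2, 11.6, 3.7]
t 10.83 tcp [0.5913 0.0194 0.3296] clampxy 0.5483 0.2221 tooly ang -0.347 x [ 0.003  0.004 -1.   ] F [ 3.2 11.6  3.7] Fy_c 12.02 Fx_c -1.01 op 0.0004 q6 [-0.1   0.53  1.44  0.    1.17  0.25]
```

```bash
python3 -m inch '-0.4 -1 0 0 0;0 0 0 0 0'|grep force; python3 -c "
from h import *
s=st()";python3 -m inch '-0.3 -0.7 0 0 0;0 0 0 0 0'|grep force;python3 -c "
from h import *
s=st()"
```

```text
contact_force: [3.6, 12.8, 4.8]
t 11.0 tcp [0.5909 0.0187 0.3297] clampxy 0.5483 0.2213 tooly ang -0.347 x [ 0.004  0.004 -1.   ] F [ 3.6 12.8  4.8] Fy_c 13.22 Fx_c -0.98 op 0.0007 q6 [-0.1   0.53  1.44  0.    1.17  0.25]
contact_force: [3.9, 13.3, 4.7]
t 11.17 tcp [0.5907 0.0181 0.3297] clampxy 0.5482 0.2207 tooly ang -0.347 x [ 0.004  0.004 -1.   ] F [ 3.9 13.3  4.7] Fy_c 13.83 Fx_c -0.96 op 0.0006 q6 [-0.1   0.53  1.45  0.01  1.17  0.24]
```

```bash
python3 -m inch '-0.3 -0.8 0 0 0;0 0 0 0 0;0 0 0 0 0'|grep force; python3 -c "
from h import *
s=st()
c,im=snap('wrist','w7.png');c=wcam(s,c)"
```

```text
contact_force: [4.5, 14.1, 4.5]
t 11.42 tcp [0.5905 0.0175 0.3297] clampxy 0.5482 0.22 tooly ang -0.347 x [ 0.004  0.005 -1.   ] F [ 4.5 14.1  4.5] Fy_c 14.79 Fx_c -0.63 op 0.0006 q6 [-0.1   0.53  1.45  0.01  1.17  0.24]
```

View pics/w7.png

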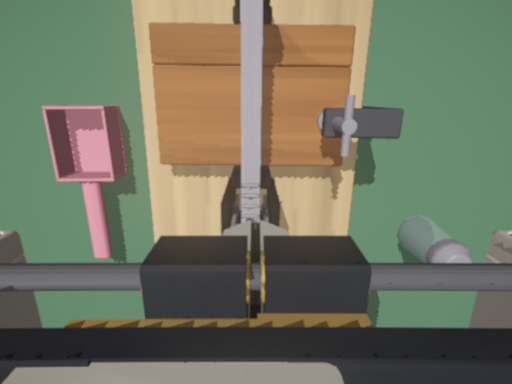

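```bash
python3 -m inch '-0.2 -0.5 0 0 0;0 0 0 0 0;0 0 0 0 0;0 0 0 0 0'|grep force; python3 -c "
from h import *
s=st()";python3 -m inch '0 0 0 0 0;0 0 0 0 0;0 0 0 0 0;0 0 0 0 0;0 0 0 0 0;0 0 0 0 0;0 0 0 0 0;0 0 0 0 0'|grep force; python3 -c "
from h import *
s=st()"
```

```text
contact_force: [4.8, 15.0, 5.5]
t 11.8 tcp [0.5903 0.0172 0.3297] clampxy 0.5482 0.2196 tooly ang -0.347 x [ 0.004  0.005 -1.   ] F [ 4.8 15.   5.5] Fy_c 15.72 Fx_c -0.71 op 0.0007 q6 [-0.1   0.52  1.45  0.01  1.17  0.24]
contact_force: [5.7, 14.6, 4.4]
t 12.47 tcp [0.5903 0.0172 0.3297] clampxy 0.5482 0.2196 tooly ang -0.347 x [ 0.004  0.005 -1.   ] F [ 5.7 14.6  4.4] Fy_c 15.68 Fx_c 0.28 op 0.0007 q6 [-0.1   0.52  1.45  0.01  1.17  0.24]
```

```bash
python3 -m inch '2 6 0 0 0;3 8 0 0 0;3 8 0 0 0;3 8 0 0 0;2 5 0 0 0;0 0 20 0 0;0 0 20 0 0;0 0 15 0 0'; python3 -c "
from h import *
s=st()"
```

```text
time: 13.13
tool_pos: [0.6028, 0.0499, 0.3847]
tool_rot: [0.388, 1.57, -1.529]
contact_force: [1.0, -0.0, 0.4]
opening: 0.0004
t 13.13 tcp [0.6028 0.0499 0.3847] clampxy 0.5486 0.2546 tooly ang -0.347 x [ 0.    -0.001 -1.   ] F [ 1.  -0.   0.4] Fy_c 0.33 Fx_c 0.97 op 0.0004 q6 [-0.04  0.5   1.32 -0.    1.31  0.3 ]
```

```bash
python3 -m inch '-6.1 -15.6 0 0 0;-6.1 -15.6 0 0 0;-6.1 -15.6 0 0 0;-6.1 -15.6 0 0 0;-6.1 -15.6 0 0 0;-6.1 -15.6 0 0 0;-6.1 -15.6 0 0 0;-6.1 -15.6 0 0 0'>/dev/null; python3 -m inch '0 0 -18 0 0;0 0 -18 0 0;0 0 -10 0 0;0 0 0 0 0'; python3 -c "
from h import *
s=st();c,im=snap('side','s8.png')
cv2.imwrite('pics/s8z.png',cv2.resize(im[130:260,200:300],None,fx=6,fy=4.6,interpolation=cv2.INTER_CUBIC))"
```

```text
time: 14.13
tool_pos: [0.5532, -0.0749, 0.3353]
tool_rot: [-1.417, 1.566, 2.948]
contact_force: [-0.3, 0.5, -0.1]
opening: 0.0007
t 14.13 tcp [ 0.5532 -0.0749  0.3353] clampxy 0.5451 0.1204 tooly ang -0.347 x [-0.005  0.001 -1.   ] F [-0.3  0.5 -0.1] Fy_c 0.36 Fx_c -0.45 op 0.0007 q6 [-0.27  0.47  1.53 -0.    1.15  0.08]
```

View pics/s8z.png

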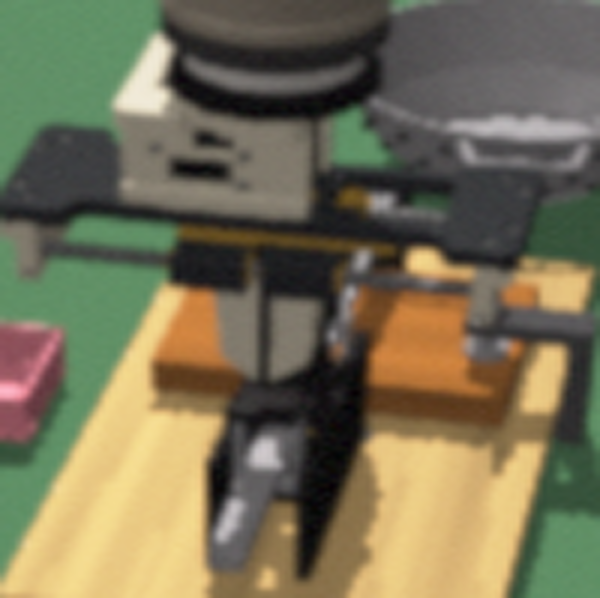

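```bash
python3 -m inch '0 0 -9 0 0;0 0 -9 0 0;0 0 0 0 0'|grep force; python3 -c "
from h import *
s=st()"; python3 -m inch '0 0 -3 0 0;0 0 -3 0 0;0 0 0 0 0'|grep force; python3 -c "
from h import *
s=st()"
```

```text
contact_force: [-0.8, 0.1, -1.0]
t 14.43 tcp [ 0.5535 -0.0747  0.3182] clampxy 0.5453 0.1207 tooly ang -0.347 x [-0.002  0.    -1.   ] F [-0.8  0.1 -1. ] Fy_c -0.21 Fx_c -0.81 op 0.0001 q6 [-0.27  0.48  1.55 -0.    1.11  0.08]
contact_force: [0.4, 0.5, 1.8]
t 14.68 tcp [ 0.554  -0.0749  0.3138] clampxy 0.5458 0.1207 tooly ang -0.347 x [ 0.001 -0.    -1.   ] F [0.4 0.5 1.8] Fy_c 0.62 Fx_c 0.23 op 0.0007 q6 [-0.27  0.49  1.56  0.    1.09  0.08]
```

```bash
python3 -m inch '0 0 -4 0 0;0 0 -4 0 0;0 0 0 0 0;0 0 0 0 0'|grep force; python3 -c "
from h import *
s=st()"; python3 -m inch '0 0 -1 0 0;0 0 0 0 0;0 0 0 0 0'|grep force; python3 -c "
from h import *
s=st()"
```

```text
contact_force: [-0.5, 1.1, 5.1]
t 15.02 tcp [ 0.554  -0.075   0.3062] clampxy 0.5459 0.1206 tooly ang -0.347 x [ 0.002 -0.    -1.   ] F [-0.5  1.1  5.1] Fy_c 0.84 Fx_c -0.81 op 0.0005 q6 [-0.27  0.5   1.57  0.    1.07  0.08]
contact_force: [-2.0, 0.3, 10.9]
t 15.27 tcp [ 0.554  -0.075   0.3061] clampxy 0.5459 0.1206 tooly ang -0.347 x [ 0.002 -0.001 -1.   ] F [-2.   0.3 10.9] Fy_c -0.39 Fx_c -1.97 op 0.0006 q6 [-0.27  0.5   1.57 -0.    1.07  0.08]
```

At the stop (tab fully down). Holding, then looking.

```bash
python3 -m inch '0 0 0 0 0;0 0 0 0 0;0 0 0 0 0;0 0 0 0 0;0 0 0 0 0;0 0 0 0 0;0 0 0 0 0;0 0 0 0 0'|grep force; python3 -m inch '0 0 0 0 0;0 0 0 0 0;0 0 0 0 0;0 0 0 0 0;0 0 0 0 0;0 0 0 0 0'|grep force; python3 -c "
from h import *
s=st();c,im=snap('wrist','w9.png')
c=wcam(s,c)
np.save('w9.npy',c,allow_pickle=True)"
```

```text
contact_force: [-2.2, 0.4, 11.6]
contact_force: [-1.9, 0.7, 10.8]
t 16.43 tcp [ 0.554  -0.075   0.3061] clampxy 0.5459 0.1206 tooly ang -0.347 x [ 0.002 -0.001 -1.   ] F [-1.9  0.7 10.8] Fy_c 0.01 Fx_c -1.99 op -0.0 q6 [-0.27  0.5   1.57 -0.    1.07  0.08]
```

View pics/w9.png

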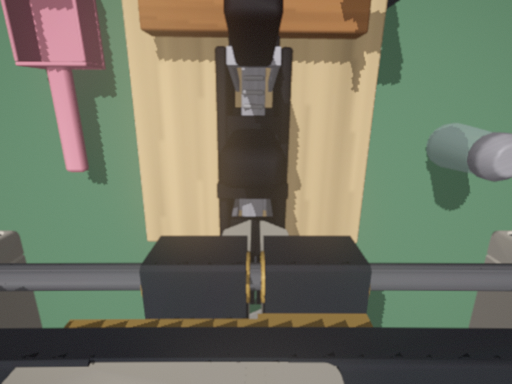

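Jaw is out of the wrist view; check with the other cameras while the tab is still held down.

```bash
python3 -c "
from h import *
a=[]
for n in('top','side'):
    c,im=snap(n,n+'9.png')
    a.append(cv2.resize(im[135:245,185:325] if n=='top' else im[155:265,190:330],None,fx=2.8,fy=5,interpolation=cv2.INTER_CUBIC) if 0 else cv2.resize(im[135:245,185:325] if n=='top' else im[155:265,200:340],None,fx=2.8,fy=2.8,interpolation=cv2.INTER_CUBIC))
cv2.imwrite('pics/b9.png',np.hstack(a))
"
```

```text
(no output)
```

View pics/b9.png

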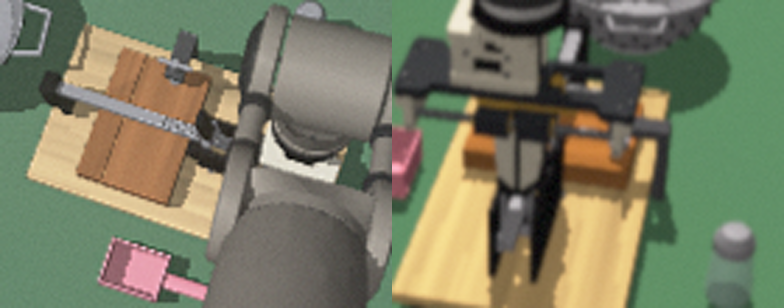

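```bash
python3 -m inch '0 0 4 0 0;0 0 8 0 0;0 0 15 0 0;0 0 20 0 0;0 0 25 0 0;0 0 25 0 0;0 0 0 0 0;0 0 0 0 0'; python3 -m inch '-12 -30 5 0 0;-12 -30 5 0 0;-12 -30 5 0 0;-12 -30 5 0 0;-12 -30 5 0 0;-12 -30 0 0 0;0 0 0 0 0;0 0 0 0 0'; python3 -c "
from h import *
s=st();a=[]
for n in('top','side'):
    c,im=snap(n,n+'10.png')
    a.append(cv2.resize(im,None,fx=.78,fy=.78))
    if n=='top':
        cv2.imwrite('pics/top10z.png',cv2.resize(im[135:245,185:325],None,fx=5.6,fy=5.4,interpolation=cv2.INTER_CUBIC))
cv2.imwrite('pics/b10.png',np.hstack(a))
"
```

```text
time: 17.25
tool_pos: [0.5538, -0.075, 0.4029]
tool_rot: [1.605, 1.568, -0.312]
contact_force: [0.3, 0.1, -1.0]
opening: 0.0004
time: 17.92
tool_pos: [0.481, -0.2562, 0.4252]
tool_rot: [-1.913, 1.568, 2.449]
contact_force: [0.2, -0.6, 0.6]
opening: 0.0005
t 17.92 tcp [ 0.481  -0.2562  0.4252] clampxy 0.5399 -0.0746 tooly ang -0.35 x [-0.002  0.002 -1.   ] F [ 0.2 -0.6  0.6] Fy_c -0.45 Fx_c 0.37 op 0.0005 q6 [-0.63  0.36  1.43  0.    1.35 -0.28]
```

View pics/top10z.png

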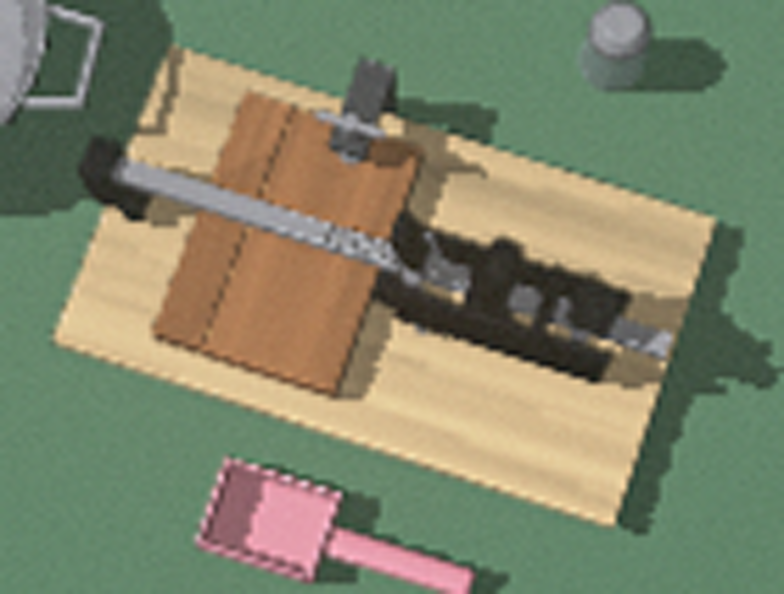

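View pics/b10.png

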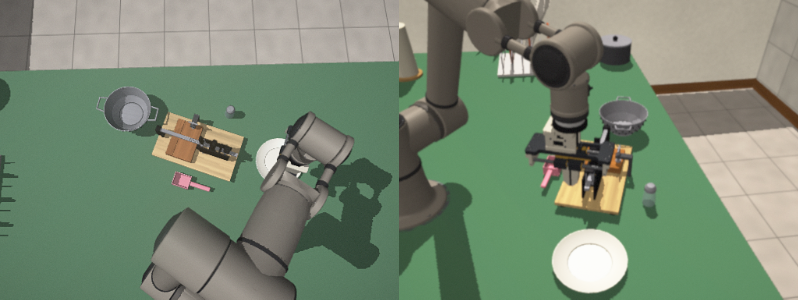

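```bash
python3 -c "
from h import *
im=cv2.imread('pics/w7.png')
g=cv2.cvtColor(im,cv2.COLOR_BGR2GRAY).astype(int)
print(g[55:76,170:235].mean(1).round(0)); print(g[55:76,275:315].mean(1).round(0))
cv2.imwrite('pics/w7z.png',cv2.resize(im[10:110,140:370],None,fx=3.4,fy=5,interpolation=cv2.INTER_NEAREST))
"
```

```text
[129. 128. 128. 129. 129. 129. 129. 125. 109.  97. 108. 132. 136. 135.
 135. 136. 138. 139. 140. 140. 140.]
[126. 125. 125. 124. 125. 125. 125. 125. 123. 109.  89.  93. 124. 130.
 128. 129. 129. 130. 131. 132. 132.]
```

View pics/w7z.png

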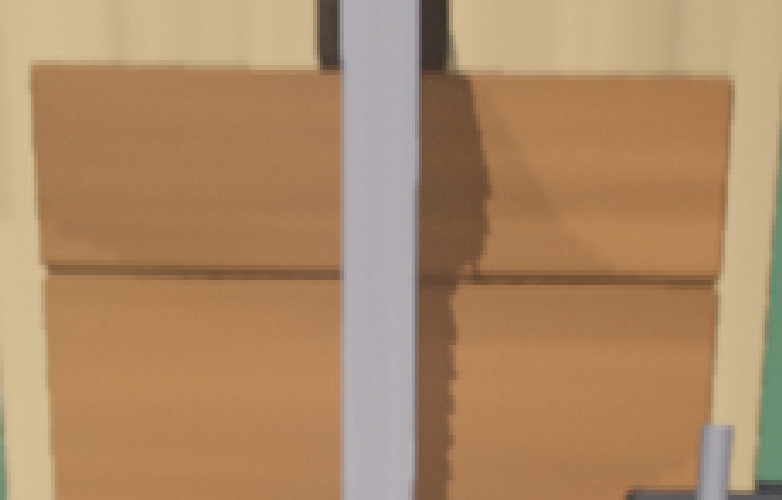

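```bash
python3 -c "
from h import *
for f,a,b in(('w5',80,110),('w6',88,112),('w7',55,76)):
    g=cv2.cvtColor(cv2.imread('pics/%s.png'%f),cv2.COLOR_BGR2GRAY).astype(float)
    for sl in (slice(170,190),slice(215,235),slice(275,300)):
        p=g[a:b,sl].mean(1); print(f,p.round(0).astype(int).tolist())
    # strip +y edge & base, profile
for f in('top0','top10'):
    g=cv2.imread('pics/%s.png'%f); print(f)
    # profile along clamp y across strip at two u values, z=.054
    import pickle
    c=pickle.load(open('d0.pkl','rb'))['top']
    for u in(.49,.51,.60):
        vs=np.arange(.30,.37,.0008); P=np.array([[*(u*ex+v*ey),.054] for v in vs]); uv=proj(c,P).astype(np.float32)
        pr=cv2.remap(g,uv[None,:,0],uv[None,:,1],cv2.INTER_LINEAR)[0].astype(int)
        print(u,pr[:,0].tolist())
"
```

```text
w5 [130, 129, 127, 127, 128, 129, 132, 132, 121, 103, 102, 124, 130, 130, 130, 130, 130, 131, 128, 123, 134, 138, 138, 138, 138, 139, 142, 143, 142, 142]
w5 [134, 133, 132, 130, 131, 131, 131, 131, 127, 111, 97, 109, 125, 129, 129, 129, 129, 129, 126, 118, 126, 133, 134, 134, 135, 136, 137, 139, 140, 140]
w5 [117, 118, 120, 123, 127, 131, 132, 130, 129, 123, 105, 92, 111, 123, 125, 125, 125, 125, 125, 121, 111, 123, 129, 129, 130, 130, 131, 132, 133, 133]
w6 [131, 130, 128, 127, 128, 129, 130, 132, 131, 117, 105, 120, 135, 138, 137, 138, 139, 141, 142, 143, 143, 143, 142, 142]
w6 [132, 134, 133, 132, 131, 131, 131, 132, 130, 124, 106, 101, 126, 135, 134, 134, 135, 137, 138, 139, 139, 140, 140, 142]
w6 [116, 119, 119, 120, 122, 126, 130, 132, 132, 130, 119, 101, 98, 122, 130, 130, 130, 131, 131, 132, 133, 133, 134, 136]
w7 [127, 126, 126, 127, 128, 129, 128, 121, 105, 102, 123, 135, 137, 136, 137, 137, 139, 141, 141, 141, 142]
w7 [132, 130, 130, 130, 131, 131, 131, 129, 115, 96, 99, 130, 135, 134, 134, 135, 136, 137, 139, 139, 139]
w7 [118, 118, 119, 119, 120, 120, 121, 123, 121, 107,
[... 1599 characters left out ...]
 87, 87, 87, 87, 87, 87, 86, 86, 85, 85, 81, 76, 72, 68, 68, 71, 74, 77, 79, 79, 79, 79, 79, 79, 79, 79, 79, 78, 78, 78, 77, 78, 79, 80, 81, 81, 80, 80, 80, 80, 79, 79, 79, 79, 78, 77, 76, 75, 81, 93, 107, 120, 132, 137, 141, 145, 148, 149, 150, 150, 150, 148, 146, 144, 143, 142, 143, 143, 144, 144, 144, 144, 144, 144]
0.6 [81, 81, 81, 82, 83, 84, 84, 85, 85, 85, 86, 86, 85, 84, 83, 82, 82, 82, 82, 82, 82, 80, 78, 77, 74, 74, 74, 74, 75, 77, 79, 81, 83, 85, 86, 86, 86, 85, 84, 83, 81, 80, 80, 80, 80, 80, 81, 82, 84, 86, 88, 87, 85, 84, 82, 81, 81, 80, 80, 81, 83, 85, 88, 91, 99, 109, 117, 126, 131, 132, 134, 135, 136, 136, 136, 135, 135, 134, 133, 133, 131, 132, 132, 133, 133, 133, 134, 134]
```

```bash
python3 -c "
from h import *
a=cv2.imread('pics/top0.png').astype(int);b=cv2.imread('pics/top10.png').astype(int)
d=abs(a-b).max(2)
for n,(x0,x1,y0,y1) in dict(colander=(120,205,105,172),scoop=(216,275,215,250),shaker=(285,305,130,155)).items(): print(n,(d[y0:y1,x0:x1]>40).sum())
s=st(); print(workorder.hand_in())"
```

```text
colander 2
scoop 0
shaker 0
t 18.02 tcp [ 0.4819 -0.2544  0.4256] clampxy 0.54 -0.0727 tooly ang -0.347 x [-0.002  0.002 -1.   ] F [-0.7 -0.2 -0.1] Fy_c -0.4 Fx_c -0.61 op 0.0006 q6 [-0.63  0.36  1.43  0.    1.35 -0.28]
the job is handed in; nothing more can be done
None
```

The strip is home against the board and the jaw is fully open again. The job is handed in, at about 18 s of the 72 s allowed.

- **Walking the jaw:** With the closed fingertips on the trigger I made three full squeezes. These brought the jaw to the strip and slid it home, with 9–14.6 N on the trigger in the two that slid it.
- **Final squeeze:** I rose slowly on the fourth squeeze and held 15.7 N on the trigger for about 1 s, clear of the trigger stop. By the given figures that is about 20–21 N on the strip. The trigger position gave a slightly lower estimate, about 18–19 N. The highest force I read on the trigger was 16.2 N, at the stop of the first squeeze, before the jaw reached the strip.
- **Release:** With the trigger at rest, I held the tab on its stop for about 1.5 s. The camera showed the jaw about 8 mm further out than where it started, which matches fully open. Then I lifted off and backed away.

**Last checks:**
- **Strip:** It has moved about 14 mm, averaged from 12.8–15.2 mm at three places, against a starting gap of about 14 mm. A thin dark seam, well under 1 mm, is still visible. It looked the same before and during the final squeeze, and a similar line showed at the strip's edge while the gap was open, so I take it for edge shading.
- **Position readings:** The wrist and top cameras disagreed by up to 6 mm along the bar, so I relied on touch for the trigger and the tab.
- **Bystanders:** The colander, scoop and shaker are unchanged between the first and last pictures. The plate was not compared, because the arm partly hid it from the top camera, but nothing came near it.
- **Robot:** It is touching nothing, and the force reading is near zero.

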